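# Stand the fallen tint bottle up in its lane and close up the row

### The job

One of the tint bottles has fallen over in the bottle lane. Stand it upright again on the lane floor in its own place in the row, between the same neighbours and without knocking them over, then slide the follower gently up until the whole row is closed up snug against the end stop, and let go. Leave the things around the lane where they are.

Things in the scene. Friction and masses are not known exactly. Their poses are not given: they have to be found in the camera images.
- lane: fixed plywood bottle lane, 98 mm wide, 384 mm long. Origin on the lane's centre line at bench height; lane runs along y. Lane floor at z = 12 mm; two strips, 8 mm high over the floor, 11 mm wide, leave 48 mm between them (x = -24 to 24 mm). Guide rail at x = 44 to 56 mm, 10 mm over the floor. A 62 mm high end stop closes the lane at y = -165 mm (inner face); follower at the +y end
- lane_stop (a point): point on the lane floor, on the lane's centre line, at the inner face of the end stop; axes as the lane's: y points along the lane towards the follower, z up
- follower (a joint): slide of the follower along the lane, m: 0 = fully back, grows as it is slid towards the end stop (0.2 at most). Its front face is (322 mm - value) from the inner face of the end stop. It has friction of some 2 N and stays where it is left
- follower_knob (a point): middle of the turned wooden knob on the follower, 90 mm over the lane floor; knob 27 mm across, from 80 to 102 mm over the floor, on a 15 mm thick neck, 27 mm behind the front face of the follower: a wooden block 45 mm wide, 44 mm long, its top 61 mm over the lane floor
- bottle_fallen: squeeze bottle of tint, body 42 mm in diameter and 102 mm tall, then a 29 mm wide neck and a thin nozzle to 142 mm in all; about 0.13 kg; origin centre of its foot, z axis towards the nozzle. This one lies on its side in the lane, along it, foot towards the end stop and nozzle towards the follower; it is the one to stand up
- bottle_a: squeeze bottle of tint, body 42 mm in diameter and 102 mm tall, then a 29 mm wide neck and a thin nozzle to 142 mm in all; about 0.13 kg; origin centre of its foot, z axis towards the nozzle. Stands in the lane, next to the end stop
- bottle_b: squeeze bottle of tint, body 42 mm in diameter and 102 mm tall, then a 29 mm wide neck and a thin nozzle to 142 mm in all; about 0.13 kg; origin centre of its foot, z axis towards the nozzle. Stands in the lane, second from the end stop, before the gap in which the fallen one lies
- bottle_c: squeeze bottle of tint, body 42 mm in diameter and 102 mm tall, then a 29 mm wide neck and a thin nozzle to 142 mm in all; about 0.13 kg; origin centre of its foot, z axis towards the nozzle. Stands in the lane between the fallen bottle and the follower
- lotus_raw: unpainted white cast lotus candle holder, 68x112x77 mm, loose bystander in front of the lane, origin centre of underside
- lotus_half: half painted lotus candle holder, 64x110x75 mm, loose bystander behind the lane, origin centre of underside
- pot_green: open paint pot with green inside, 60 mm wide, 47 mm high, loose bystander in front of the lane, origin centre of underside
- pot_white: open white paint pot, 54 mm wide, 45 mm high, loose bystander behind the lane, origin centre of underside
- pot_pink: open white paint pot with pink runs, 51 mm wide, 41 mm high, loose bystander behind the lane, origin centre of underside

How it is judged:
By the outcome, as a careful person would: the job done as asked, in the order asked, and still so for the second after the job is handed in, with the robot touching nothing.
It also fails if it takes over 64 s, if anything falls off the work surface, if the arm or the gripper's body presses on something with over 40 N, if the wrist force passes 120 N, or if a joint passes its speed limit or range.

### The arm

A 6-joint arm with a two-finger parallel gripper is mounted at the origin on a cart in front of the work surface, level with it; the furniture and walls round the work are solid. World frame = base frame: x ahead of the robot, y to its left, z up, the work surface at z = 0. Lengths are in m, angles in rad, forces in N, time in s.
With the tool pointing down it reaches from about 0.325 to 0.875 m from the base axis. Payload 4.4 kg.
Tool frame: the origin (TCP) lies at the very end of the fingers, on their centre line; the grasp point (between the pads) lies 19 mm behind it (grip_depth is the distance from the TCP to the grasp point, in m); z points along the fingers, y is the line along which they close (so a half turn about z gives the same grasp; the last joint's range is limited). The gripper opens to 85 mm and grips with 20 to 120 N. Pads are 22 mm wide; open, the fingers measure 114 mm over their backs; the gripper's body (76 mm by 85 mm) begins 54 mm behind the grasp point. The pads swing forward as they close: fully open they stand 13 mm farther back than shut.
Start: joints at [1.151, 0.207, 1.542, -0, 1.393, -0.15], TCP at [0.153, 0.554, 0.231] pointing down, gripper open.
Joint ranges: [-2.73, 2.73], [-0.86, 2.22], [0.23, 2.46], [-1.11, 4.25], [0.08, 2.63], [-2.82, 2.82]. Speed limits (rad/s): [2.79, 2.79, 3.14, 3.14, 3.14, 3.14].

### API

Orientations are given as [roll, pitch, yaw] about the fixed x, y, z axes, in that order (R = Rz(yaw) Ry(pitch) Rx(roll)).
In Python, from station import get_state, camera, camera_params, job_done, look_for, grip_depth gives the robot as it stands.
- The arm moves only by the shell command python3 -m pendant 'ROWS' [FORCE]. ROWS is JSON, one flat list of numbers, 7 for each row, row after row: the finger opening in mm, from 0 to 85.4, then the shift along the tool's x, y, z in mm, then the turn, a rotation vector about the tool's x, y, z in rad. A call has 1 to 12 rows; each row shifts and turns the commanded pose from where the row before left it, along the tool's axes as they then stand; what a row does not reach is not made up. A row lasts 1/8 s, in which the tool goes at most 62.5 mm and 10.7 degrees, less where a joint would pass 70% of its speed; a pose out of reach is approached as far as the arm can. A call with a gripper value outside its range is refused whole. The fingers move at their own pace and stop on an object; FORCE is the grip in N (left out, the last holds). Time passes only in rows, so rows that do not move let the fingers close. It gives the time, the measured TCP pose, the force, the opening and the grip force at its end, in the units of the state.
- get_state(): the state, without advancing time (a new reading comes with each control period).
- camera(name): name is "side" or "top" or "wrist"; returns the picture (420x560x3 uint8, red, green, blue); there is no depth.
- camera_params(name): a dict with "vertical_fov" (degrees; the focal length in pixels is half the picture's height over the tangent of half this angle, whatever the lens; pixels are square), "cx", "cy" (the principal point, pixels), "k1" (the pictures are not rectified: a ray, as slopes to the right and down, at radius r is drawn at 1 + k1 r^2 times it, then the intrinsics apply), "rvec" (rotation vector, rad) and "tvec" (3), from world to camera coordinates, as OpenCV has them. Camera axes: x right, y down, z forward; pixel columns grow to the right and rows downward; lengths in m; the calibration is good to about 2 mm. A picture is of the moment at which its call begins: read the wrist's pose just before it. camera_params takes no time and is no camera call; for the wrist camera it gives the pose at the moment of the call.
- job_done(): hands the job in; it is judged then, once.
Trained networks look in the newest picture that a camera, given by its name, has taken for a name from the list of things; names that differ only in an ending like _2 or _b are one class to them, and where a whole thing is asked for, a point or a joint stands for the part that bears it (a point fixed in the world has none). Each returns a list of dicts, best first, with "conf" (0 to 1); they miss things now and then, are a little off and sometimes report something else, mostly with a low value. They report only what shows in the picture. A call takes as long as a camera call.
- look_for(camera, thing): "uv" ([column, row] in pixels, amid what is visible of it).
The state is a dict: "time_s": time; "qpos": joint angles; "dq": joint speeds; "joint_efforts": joint torques, N m; "ee_pos": TCP position; "eef_rot": TCP orientation; "ft_force": force on the tool from outside, world axes, zero at the start; "ft_torque": the same for the moment, N m; "finger_gap": finger opening in m; "gripper_force": force on a finger pad.
Only numpy, scipy, OpenCV 4.12 (cv2) and the standard library are available. Lean on these libraries where they do the work, as an engineer would, in place of code of your own. Each camera call takes 0.05 s, during which the arm holds its last target. There are 200 camera calls.

## Working session

There is one attempt and no reset: what is moved stays moved. The work goes in short steps, Python scripts to look and compute and a shell command to move; the robot and the scene stay as the last step left them, time stands still between calls to the robot, and variables do not carry over. Pictures are saved under pics/ and viewed, at most 10 in all, crops included, and the job is handed in when it is done.

```bash
mkdir -p pics; ls; cat > h.py <<'E'
import numpy as np, cv2
from station import *
def K(p):
    f=210/np.tan(np.radians(p["vertical_fov"])/2); return f
def save(n,fn):
    im=camera(n); cv2.imwrite(fn,im[:,:,::-1]); return im
def ray(p,uv):
    f=K(p); d=np.array([(uv[0]-p["cx"])/f,(uv[1]-p["cy"])/f]); u=d.copy()
    for _ in range(20): u=d/(1+p["k1"]*(u@u))
    R=cv2.Rodrigues(np.array(p["rvec"],float))[0]; t=np.array(p["tvec"],float)
    return -R.T@t, R.T@np.array([u[0],u[1],1.])
def onz(p,uv,z):
    c,d=ray(p,uv); return c+d*(z-c[2])/d[2]
def tri(obs):
    A=np.zeros((3,3));b=np.zeros(3)
    for p,uv in obs:
        c,d=ray(p,uv); d=d/np.linalg.norm(d); M=np.eye(3)-np.outer(d,d); A+=M;b+=M@c
    x=np.linalg.solve(A,b)
    return x,[np.linalg.norm((np.eye(3)-np.outer(d/np.linalg.norm(d),d/np.linalg.norm(d)))@(x-c)) for c,d in [ray(*o) for o in obs]]
def proj(p,X):
    R=cv2.Rodrigues(np.array(p["rvec"],float))[0]; c=R@np.array(X)+np.array(p["tvec"]); u=c[:2]/c[2]
    return u*(1+p["k1"]*(u@u))*K(p)+[p["cx"],p["cy"]]
E
python3 - <<'E'
from h import *
for n in ("top","side","wrist"):
    save(n,f"pics/{n}0.png"); p=camera_params(n); c,d=ray(p,(280,210)); print(n,p["vertical_fov"],c,d)
    for t in ("bottle_fallen","follower_knob","lane","lotus_raw","pot_green"):
        print(t,[(np.round(r["uv"]).tolist(),round(r["conf"],2)) for r in look_for(n,t)][:5])
s=get_state();print(s)
a=cv2.imread("pics/top0.png");b=cv2.imread("pics/side0.png")
E
```

```text
pics
top 42.60425443970487 [ 0.36789895 -0.2783542   1.26037857] [ 0.14195953 -0.03389458 -0.98950402]
bottle_fallen [([265.0, 219.0], 0.62)]
follower_knob [([191.0, 210.0], 0.83)]
lane [([246.0, 214.0], 0.69), ([193.0, 210.0], 0.35)]
lotus_raw [([204.0, 288.0], 0.76)]
pot_green [([353.0, 285.0], 0.56)]
side 57.87319651341975 [ 0.23763778 -0.97998415  0.58114982] [ 0.34171837  0.76018181 -0.55272856]
bottle_fallen [([263.0, 224.0], 0.78)]
follower_knob [([246.0, 192.0], 0.8)]
lane [([270.0, 261.0], 0.91)]
lotus_raw [([194.0, 218.0], 0.96)]
pot_green [([244.0, 306.0], 0.7), ([276.0, 229.0], 0.44)]
wrist 63.29685956075544 [0.07259131 0.57788886 0.37374783] [ 0.31275602 -0.09701587 -0.94491578]
bottle_fallen []
follower_knob []
lane []
lotus_raw []
pot_green []
{'time_s': 0.9, 'qpos': array([ 1.15047426e+00,  2.06595911e-01,  1.54149034e+00,  1.59954030e-05,
        1.39348509e+00, -1.50513883e-01]), 'dq': array([ 2.08192929e-04, -9.05077505e-05, -2.41155393e-04, -1.26588145e-03,
       -1.96504976e-03,  1.33153502e-03]), 'joint_efforts': array([-2.76342316e-04, -3.83032322e+01, -2.91980606e+01, -1.66600339e-04,
        4.94139822e-04,  2.04566220e-05]), 'ee_pos': array([0.15328313, 0.55420529, 0.23128858]), 'eef_rot': array([ 3.14156922e+00, -1.23711641e-05,  2.87178165e+00]), 'ft_force': array([0.42147863, 0.32139433, 0.97237221]), 'ft_torque': array([ 0.01783464,  0.03160595, -0.05638622]), 'gripper_force': 0.0, 'finger_gap': 0.08560587529904272}
```

View pics/top0.png

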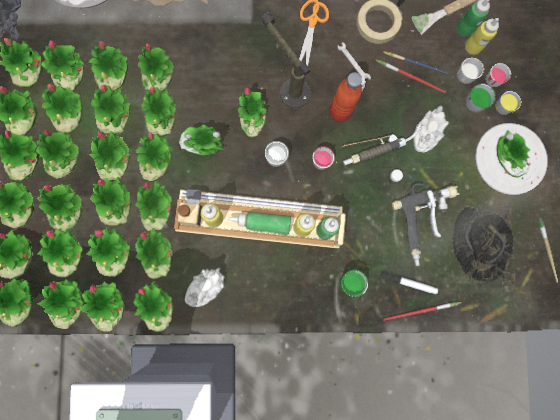

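View pics/side0.png

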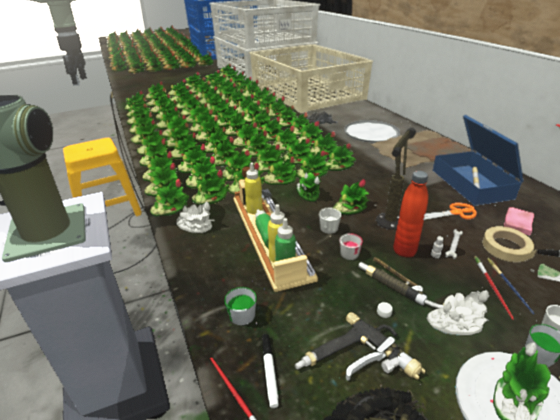

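The top view shows the lane at px (176–345, 190–245), with −y to the right: the end stop is at the right, the fallen bottle at (265,222), and the follower at the left. The side view shows the same from the stop end. I'll zoom in on both.

```bash
python3 - <<'E'
from h import *
a=cv2.imread("pics/top0.png")[180:252,165:357];b=cv2.imread("pics/side0.png")[160:292,225:325]
a=cv2.resize(a,None,fx=4,fy=4,interpolation=3)
cv2.imwrite("pics/c1.png",a)
cv2.imwrite("pics/c2.png",cv2.resize(b,None,fx=4.5,fy=4.5,interpolation=3))
E
```

```text
(no output)
```

View pics/c1.png

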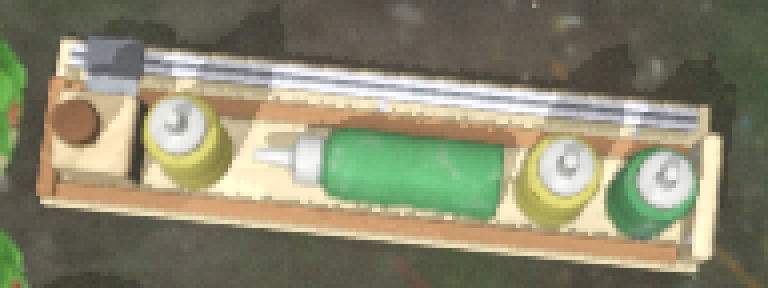

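View pics/c2.png

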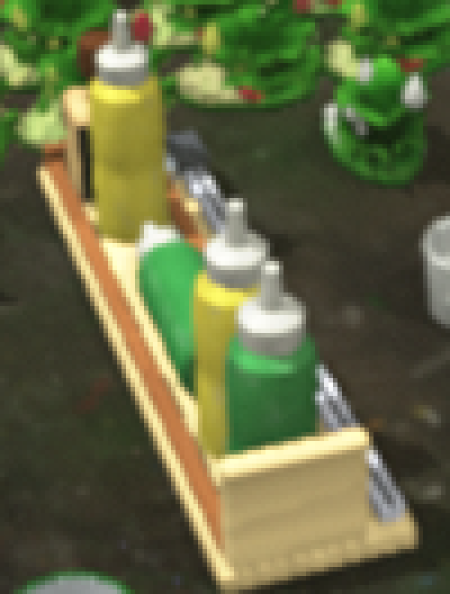

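The zoomed top crop shows knob (74,120), C nozzle (177,118), fallen body u 325–503 with nozzle at (258,155), B nozzle (572,156), A nozzle (672,168) and the end stop at u≈700–720. I'll triangulate these.

```bash
python3 - <<'E'
from h import *
T=camera_params("top");S=camera_params("side")
t=lambda u,v:(165+u/4-.5,180+v/4-.5); s=lambda u,v:(225+u/4.5-.5,160+v/4.5-.5)
for n,a,b in (("a",(672,168),(273,266)),("b",(572,156),(236,203)),("c",(177,118),(121,14)),("knob",(74,118),(95,42)),("stopTopInnerNear",(695,258),(213,462)),("cornerNearStop",(695,271),(225,590))):
    print(n,*tri([(T,t(*a)),(S,s(*b))]))
for z,n,u in ((.012,"near left",(42,204)),(.012,"near right",(695,271)),(.012,"far left",(62,38)),(.012,"far right",(708,104)),(.041,"fallen foot far",(505,146)),(.041,"foot near",(500,218)),(.041,"sh far",(332,128)),(.041,"sh near",(324,194)),(.041,"tip",(255,155))):
    print(n,onz(T,t(*u),z).round(4))
E
```

```text
a [ 0.50030636 -0.42445896  0.15355422] [np.float64(0.0020034881573143606), np.float64(0.0020034881573145337)]
b [ 0.50642491 -0.37241747  0.15462615] [np.float64(0.002216951665407884), np.float64(0.002216951665407841)]
c [ 0.52768926 -0.16841327  0.15601677] [np.float64(0.0012740710016161745), np.float64(0.001274071001616463)]
knob [ 0.53315705 -0.10800871  0.10958838] [np.float64(0.0028050619986033044), np.float64(0.002805061998603278)]
stopTopInnerNear [ 0.45950836 -0.44682631  0.07377069] [np.float64(0.002227716561412977), np.float64(0.0022277165614129407)]
cornerNearStop [ 0.45814644 -0.4568963   0.00362953] [np.float64(0.001466630628658837), np.float64(0.0014666306286587488)]
near left [ 0.4997 -0.0765  0.012 ]
near right [ 0.4589 -0.4561  0.012 ]
far left [ 0.5976 -0.0866  0.012 ]
far right [ 0.5572 -0.4659  0.012 ]
fallen foot far [ 0.5289 -0.3446  0.041 ]
foot near [ 0.4876 -0.3413  0.041 ]
sh far [ 0.5396 -0.2458  0.041 ]
sh near [ 0.5017 -0.2412  0.041 ]
tip [ 0.5242 -0.2019  0.041 ]
```

Heights check out: nozzles measure 154 mm (expected 154), the knob 110 mm (expected about 102), and the lane 382×98 mm with yaw ≈ −6.1°.

My plan is to grip across the lane with the tool vertical, lift, and pitch the bottle upright with the tool horizontal. I then yaw the tool outward so it comes in from the robot's side, clear of the neighbours. First I'll swing over to the lane.

```bash
python3 -m pendant '[60,-58,-3,-6,0,0,0.1, 60,-58,-3,-6,0,0,0.1, 60,-58,-3,-6,0,0,0.1, 60,-58,-3,-6,0,0,0.1, 60,-58,-3,-6,0,0,0.1, 60,-58,-3,-6,0,0,0.1, 60,-58,-3,-6,0,0,0.1, 60,-58,-3,-6,0,0,0.1, 60,-58,-3,-6,0,0,0.1, 60,-58,-3,-6,0,0,0.1, 60,-58,-3,-6,0,0,0.1, 60,-58,-3,-6,0,0,0.1]'
python3 -m pendant '[60,-58,-3,0,0,0,0.1, 60,-58,-3,0,0,0,0.108, 60,-50,-5,0,0,0,0, 60,-50,-5,0,0,0,0, 60,-50,-5,0,0,0,0, 60,-50,-5,0,0,0,0, 60,-30,-5,0,0,0,0, 60,0,0,0,0,0,0]'
python3 - <<'E'
from h import *
s=get_state();print(s["qpos"].round(4).tolist(),s["ee_pos"].round(4),s["eef_rot"].round(4),s["time_s"])
p=camera_params("wrist");save("wrist","pics/w1.png");print({k:np.round(v,4).tolist() for k,v in p.items()})
print(ray(p,(280,210)))
E
```

```text
time_s: 2.4
ee_pos: [0.5761, 0.0502, 0.3035]
eef_rot: [3.141, 0.0, 1.668]
ft_force: [0.3, 0.4, 0.0]
finger_gap: 0.0603
gripper_force: 0.0
time_s: 3.4
ee_pos: [0.5253, -0.2921, 0.303]
eef_rot: [-3.141, 0.0, 1.46]
ft_force: [-0.0, 0.6, 1.1]
finger_gap: 0.0602
gripper_force: 0.0
[-0.6513, 0.2175, 1.3812, -0.0003, 1.5432, -0.5406] [ 0.5253 -0.2921  0.303 ] [-3.1412e+00  1.0000e-04  1.4601e+00] 3.4
{'vertical_fov': 63.2969, 'cx': 283.2167, 'cy': 209.2311, 'k1': -0.0718, 'rvec': [-2.8056, 0.1562, 0.0273], 'tvec': [-0.5542, -0.284, 0.3736]}
(array([ 0.53483118, -0.20741212,  0.44541289]), array([-0.04655721, -0.3249855 , -0.94462219]))
```

View pics/w1.png

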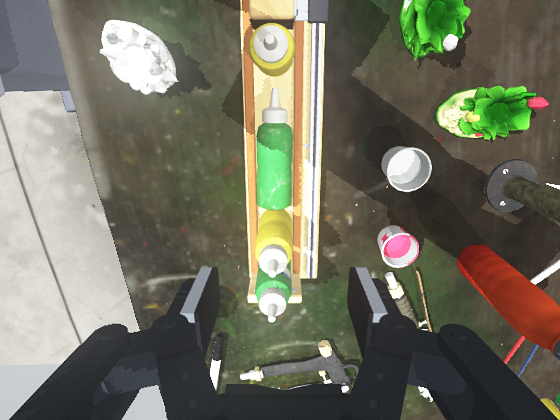

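The wrist view has image up = +y. The fallen bottle's body spans u 257–292, v 122–208 with the tip at (276,90). Other nozzles: C (270,40), B (274,262), A (272,303). The lane floor strips and the rail (u 302–322) are clear.

```bash
python3 - <<'E'
from h import *
W=camera_params("wrist");T=camera_params("top");S=camera_params("side")
t=lambda u,v:(165+u/4-.5,180+v/4-.5); s=lambda u,v:(225+u/4.5-.5,160+v/4.5-.5)
R={}
for n,w,a,b in (("a",(272,317),(672,168),(273,266)),("b",(273,271),(572,156),(236,203)),("c",(269,41),(177,118),(121,14))):
    R[n]=tri([(W,w),(T,t(*a)),(S,s(*b))]); print(n,R[n][0].round(4),np.round(R[n][1],4))
print("tip",tri([(W,(275.5,90)),(T,t(255,155))]))
print("foot top",tri([(W,(274.5,208)),(T,t(503,181))]))
yaw=np.radians(-6.13);ex=np.array([np.cos(yaw),np.sin(yaw)]);ey=np.array([-np.sin(yaw),np.cos(yaw)])
C=np.array([.5284,-.2713])
loc=lambda P:(np.round([(P[:2]-C)@ex*1e3,(P[:2]-C)@ey*1e3+165],1)) # x, dist from stop
for n in R: print(n,loc(R[n][0]))
for n,uv,z in (("foot",(274.5,208),.054),("footL",(257,205),.036),("footR",(292,205),.036),("shL",(257.5,128),.033),("shR",(292.5,128),.033),("tip",(275.5,90),.033),("stop in near",(250,289),.074),("stripTopInnerL",(255,150),.020),("stripTopInnerL",(253.5,90),.020),("laneL",(247,150),.012),("railR",(322,150),.022),("stripR",(297,150),.02),("follower front",(270,22),.073)):
    P=onz(W,uv,z);print(n,P.round(4),loc(P))
E
```

```text
a [ 0.5003 -0.4234  0.1521] [0.0015 0.0028 0.0015]
b [ 0.507  -0.3705  0.1523] [0.0019 0.0033 0.0021]
c [ 0.5281 -0.167   0.1553] [0.0014 0.0019 0.0012]
tip (array([ 0.52620277, -0.20129451,  0.0263829 ]), [np.float64(0.0002889185317851016), np.float64(0.00028891853178512813)])
foot top (array([ 0.50900676, -0.34329829,  0.03616659]), [np.float64(0.00038284355814841215), np.float64(0.00038284355814838315)])
a [-11.7  10.8]
b [-10.6  64. ]
c [-11.5 268.6]
foot [ 0.5098 -0.3371  0.054 ] [-11.4  97.6]
footL [ 0.4871 -0.3367  0.036 ] [-34.1  95.5]
footR [ 0.5312 -0.3416  0.036 ] [10.3 95.4]
shL [ 0.5002 -0.2422  0.033 ] [-31.2 190.9]
shR [ 0.5415 -0.2468  0.033 ] [ 10.4 190.8]
tip [ 0.5264 -0.2016  0.033 ] [ -9.4 234.1]
stop in near [ 0.4677 -0.4341  0.074 ] [-43.   -3.4]
stripTopInnerL [ 0.4924 -0.2698  0.02  ] [-36.  162.6]
stripTopInnerL [ 0.5002 -0.1986  0.02  ] [-35.8 234.3]
laneL [ 0.4815 -0.2699  0.012 ] [-46.8 161.4]
railR [ 0.5754 -0.2786  0.022 ] [ 47.6 162.8]
stripR [ 0.5446 -0.2756  0.02  ] [ 16.5 162.5]
follower front [ 0.5294 -0.1368  0.073 ] [-13.4 298.9]
```

Consistency check: the body measures 42 mm wide, the foot-to-tip length is 139–143 mm, and the tip height is 26–33 mm. B's surface is about 11 mm from the foot, and the B–C gap is about 162 mm. Before choosing the approach tilt I need to see the wrist and gripper geometry.

```bash
python3 - <<'E'
from h import *
im=save("side","pics/s1.png")
p=proj(camera_params("side"),get_state()["ee_pos"]);print(p)
u,v=int(p[0]),int(p[1]);u0=max(0,u-90);v0=max(0,v-120)
c=im[v0:v0+150,u0:u0+190,::-1];cv2.imwrite("pics/s1c.png",cv2.resize(c,None,fx=4,fy=4,interpolation=2));print(u0,v0)
E
```

```text
[268.58174518 121.88041326]
178 1
```

View pics/s1c.png

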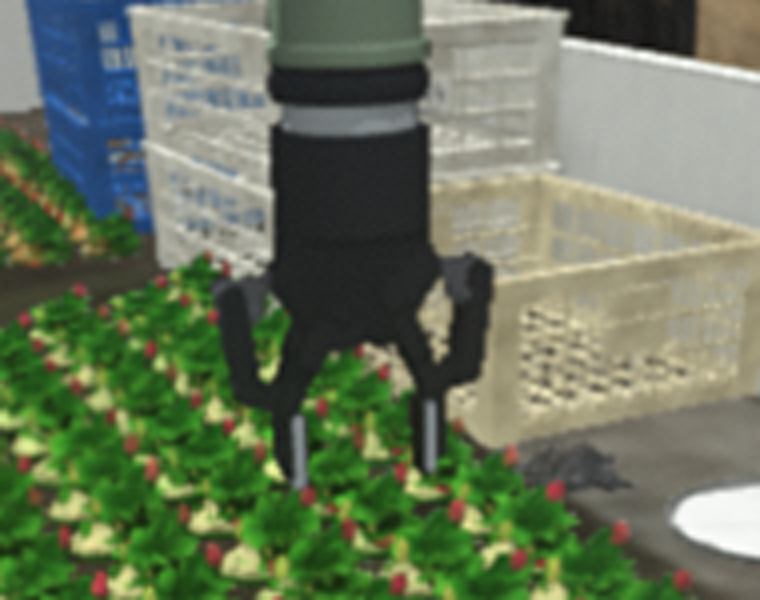

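The gripper body is about 80 mm wide with pads about 37 mm long, on an approximately 85 mm wrist. The very first side image shows the gripper edge-on against a bright background, so I can check there for a camera bracket without another view.

```bash
python3 - <<'E'
import cv2,numpy as np
from h import proj,camera_params
g=cv2.imread("pics/side0.png",0)
for r in range(0,92,2): print("%3d "%r+"".join("#" if v<70 else "+" if v<130 else "." for v in g[r,30:115]))
P=camera_params("side")
for n,X in (("tcp",(.153,.554,.231)),("cam",(.0726,.5779,.3737)),("axis at cam h",(.153,.554,.374))): print(n,proj(P,X))
E
```

```text
0 ....++++++++++++++++++++++++++++++++++++++...........................................
  2 ..................+....+........++++++++.............................................
  4 ...................++.....++++++++++++++.............................................
  6 ....................++.......+++++++++++.............................................
  8 .....................+..........+++++++++............................................
 10 .....................+..........+++++++++............................................
 12 .....................++..........+++++++++...........................................
 14 ......................+...........++++++++...........................................
 16 .......................+..........+++....+...........................................
 18 .......................++..........+......+..........................................
 20 ........................+.................+..........................................
 22 .....................................................................................
 24 ..................
[... 2437 characters left out ...]
................+###+++...+#++++.....................+++++++
 80 ..........................................+###++...............................++++++
 82 ..........................................+####++...............................+++++
 84 ...........................................++++++...............................+++++
 86 .................................................................................++++
 88 .................................................................................++++
 90 ..................................................................................+++
tcp [81.38283529 85.39981467]
cam [45.17165666 45.7532676 ]
axis at cam h [70.01798707 43.80634696]
```

The bracket location is empty, so the camera has no body to worry about. I'll tilt the tool 16° with its body leaning towards C, align it at h≈70 mm on the bottle, and go down to a hover.

```bash
python3 -m pendant '[54,10,-5,0,0,-0.14,0, 54,9,-5,3,0,-0.14,0, 54,0,0,0,0,0,0, 54,12.4,0,43.3,0,0,0, 54,12.4,0,43.3,0,0,0, 54,12.4,0,43.3,0,0,0, 54,12.4,0,43.3,0,0,0, 54,12.4,0,43.3,0,0,0, 54,0,0,0,0,0,0, 54,0,0,0,0,0,0]' 40
python3 - <<'E'
from h import *
s=get_state();print(s["qpos"].round(4).tolist(),s["ee_pos"].round(4),s["eef_rot"].round(4))
p=camera_params("wrist");im=save("wrist","pics/w2.png")
print(p["rvec"],p["tvec"])
E
```

```text
time_s: 4.75
ee_pos: [0.5197, -0.2717, 0.0757]
eef_rot: [3.139, 0.281, 1.463]
ft_force: [0.2, 0.9, -0.2]
finger_gap: 0.0543
gripper_force: 0.0
[-0.4907, 0.3691, 1.7161, -0.3157, 0.9701, -0.2152] [ 0.5197 -0.2717  0.0757] [3.1388 0.281  1.4631]
[-2.52538816  0.13686904  0.04006743] [-0.5459333  -0.18406386  0.10039149]
```

View pics/w2.png

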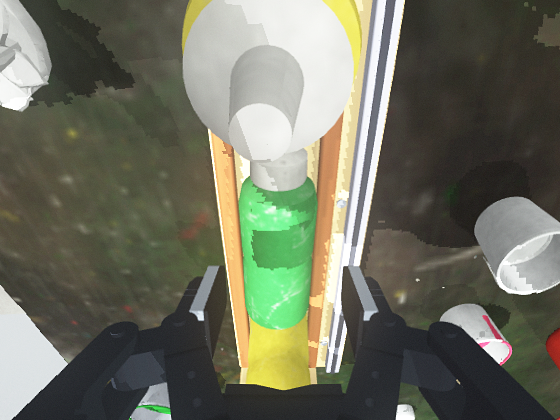

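The wrist view shows the fallen bottle (u 245–311) between the pads (u 222–343), with the pads' midpoint about 2 mm to the right. I'll correct that, go down, and grip.

```bash
python3 -m pendant '[54,5,-2.5,17.2,0,0,0, 54,5,0,17.2,0,0,0, 54,4.8,0,17.2,0,0,0, 54,0,0,0,0,0,0, 54,0,0,0,0,0,0]' 40
python3 -m pendant '[30,0,0,0,0,0,0, 30,0,0,0,0,0,0, 30,0,0,0,0,0,0, 30,0,0,0,0,0,0, 30,0,0,0,0,0,0]' 40
```

```text
time_s: 5.42
ee_pos: [0.5151, -0.2702, 0.019]
eef_rot: [-3.14, 0.279, 1.464]
ft_force: [0.5, 0.3, 0.2]
finger_gap: 0.054
gripper_force: 0.0
time_s: 6.05
ee_pos: [0.5161, -0.2706, 0.0205]
eef_rot: [3.141, 0.28, 1.464]
ft_force: [1.9, 0.6, 3.7]
finger_gap: 0.0407
gripper_force: 41.6
```

Gripped, with a 40.7 mm gap and 41.6 N. Next I lift straight up, then pitch upright.

```bash
python3 -m pendant '[30,-6,0,-20,0,0,0, 30,-12,0,-42,0,0,0, 30,-13.8,0,-48,0,0,0, 30,-13.8,0,-48,0,0,0, 30,-13.8,0,-48,0,0,0, 30,-13.8,0,-48,0,0,0, 30,0,0,0,0,0,0]' 40
python3 -m pendant '[30,0,0,0,0,0.13,0, 30,0,0,0,0,0.13,0, 30,0,0,0,0,0.13,0, 30,0,0,0,0,0.13,0, 30,0,0,0,0,0.13,0, 30,0,0,0,0,0.13,0, 30,0,0,0,0,0,0]' 40
python3 -c "
from h import *
s=get_state();print(s['qpos'].round(3).tolist())"
```

```text
time_s: 6.92
ee_pos: [0.5177, -0.272, 0.2914]
eef_rot: [3.131, 0.284, 1.461]
ft_force: [-0.1, 0.4, -1.5]
finger_gap: 0.0412
gripper_force: 40.9
time_s: 7.8
ee_pos: [0.5138, -0.2717, 0.281]
eef_rot: [-3.135, -0.503, 1.457]
ft_force: [-0.4, -0.3, -2.2]
finger_gap: 0.041
gripper_force: 40.8
[-0.836, 0.365, 1.319, 0.375, 1.796, -0.703]
```

```bash
python3 -m pendant '[30,0,0,0,0,0.13,0, 30,0,0,0,0,0.13,0, 30,0,0,0,0,0.13,0, 30,0,0,0,0,0.13,0, 30,0,0,0,0,0.13,0, 30,0,0,0,0,0.14,0, 30,0,0,0,0,0,0, 30,0,0,0,0,0,0]' 40
python3 -c "
from h import *
s=get_state();print(s['qpos'].round(3).tolist())
from scipy.spatial.transform import Rotation as R
print(R.from_euler('xyz',s['eef_rot']).as_matrix().round(3))"
```

```text
time_s: 8.8
ee_pos: [0.516, -0.27, 0.2851]
eef_rot: [3.14, -1.287, 1.467]
ft_force: [0.2, 0.1, -1.5]
finger_gap: 0.0409
gripper_force: 40.9
[-0.984, 0.724, 1.175, 0.884, 2.225, -0.704]
[[ 0.029  0.994  0.101]
 [ 0.279 -0.106  0.955]
 [ 0.96   0.    -0.28 ]]
```

Tool z is now 16° below +y and the bottle is upright. Next I yaw clockwise about the vertical, in two halves.

```bash
python3 -m pendant '[30,0,0,0,-0.12,0,0.035, 30,0,0,0,-0.12,0,0.035, 30,0,0,0,-0.12,0,0.035, 30,0,0,0,-0.12,0,0.035, 30,0,0,0,0,0,0]' 40
python3 -c "
from h import *
s=get_state();print(s['qpos'].round(3).tolist())"
python3 -m pendant '[30,0,0,0,-0.12,0,0.035, 30,0,0,0,-0.12,0,0.035, 30,0,0,0,-0.12,0,0.035, 30,0,0,0,-0.12,0,0.035, 30,0,0,0,0,0,0]' 40
python3 -c "
from h import *
s=get_state();print(s['qpos'].round(3).tolist())
from scipy.spatial.transform import Rotation as R
print(R.from_euler('xyz',s['eef_rot']).as_matrix().round(3))"
```

```text
time_s: 9.43
ee_pos: [0.5148, -0.2696, 0.2863]
eef_rot: [3.138, -1.287, 0.968]
ft_force: [0.3, -0.5, -1.1]
finger_gap: 0.0412
gripper_force: 41.1
[-1.127, 0.486, 1.555, 1.06, 1.874, -0.627]
time_s: 10.05
ee_pos: [0.5156, -0.269, 0.2854]
eef_rot: [-3.141, -1.288, 0.467]
ft_force: [0.8, -0.4, -0.7]
finger_gap: 0.0408
gripper_force: 41.1
[-1.211, 0.222, 1.93, 1.275, 1.504, -0.586]
[[ 0.25   0.451  0.857]
 [ 0.126 -0.893  0.433]
 [ 0.96  -0.    -0.279]]
```

The bottle is held upright with the tool coming from the robot side. I'll verify its pose in both fixed cameras against the prediction.

```bash
python3 - <<'E'
from h import *
A=np.array([.5045,-.2746]);out=[]
for n in ("side","top"):
    im=save(n,f"pics/{n}3.png")[:,:,::-1].copy();p=camera_params(n)
    f=proj(p,(*A,.2175));t=proj(p,(*A,.2175+.142));k=proj(p,(*A,.2175+.102));print(n,f,k,t)
    c=(f+t)/2;u0,v0=int(c[0])-48,max(0,int(c[1])-60)
    z=cv2.resize(im[v0:v0+120,u0:u0+98],None,fx=4,fy=4,interpolation=2)
    for q in (f,k,t): cv2.drawMarker(z,tuple(int(x) for x in ((q-[u0,v0])*4+2)),(255,0,255),0,10,1)
    print(u0,v0);out.append(z)
cv2.imwrite("pics/m3.png",np.hstack(out))
E
```

```text
side [258.03428707 158.74459151] [255.7023922  113.67277487] [254.71066298  94.31710262]
208 66
top [259.84286268 216.66598492] [259.61131028 209.15964883] [259.50652984 205.76090298]
211 151
```

View pics/m3.png

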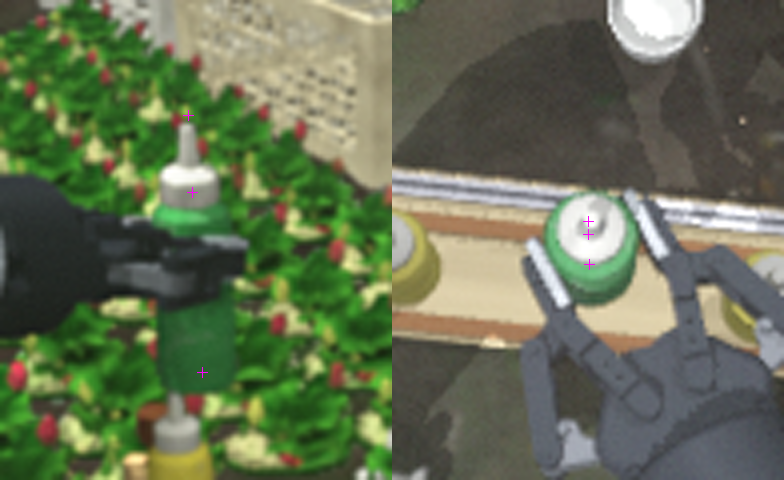

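The bottle is upright in both views. The observed tip is at side (254,96.8) and top (263.5,201.5), slightly off the prediction, so I'll triangulate the tip and foot.

```bash
python3 - <<'E'
from h import *
S=camera_params("side");T=camera_params("top")
print(tri([(S,(254,96.75)),(T,(263.7,201.5))]))
# predicted outlines for candidate axis/foot height
s=lambda q:(q-[208,66])*4+2; t=lambda q:(q-[211,151])*4+[394,2]
for A,z in (((.5045,-.2746),.2175),((.507,-.277),.213),((.509,-.279),.213)):
    for nm,P,m in (("side",S,s),("top",T,t)):
        ring=lambda h,r:np.array([m(proj(P,(A[0]+r*np.cos(a),A[1]+r*np.sin(a),z+h))) for a in np.linspace(0,6.28,73)])
        for h,r in ((0,.021),(.102,.021),(.142,.003)):
            R=ring(h,r);print(nm,A,h,"u",R[:,0].min().round(),R[:,0].max().round(),"v",R[:,1].min().round(),R[:,1].max().round())
E
```

```text
(array([ 0.50670043, -0.27999075,  0.35687619]), [np.float64(0.005692551566779187), np.float64(0.0056925515667793055)])
side (0.5045, -0.2746) 0 u 164.0 241.0 v 356.0 390.0
side (0.5045, -0.2746) 0.102 u 152.0 234.0 v 179.0 207.0
side (0.5045, -0.2746) 0.142 u 183.0 195.0 v 114.0 117.0
top (0.5045, -0.2746) 0 u 546.0 632.0 v 222.0 307.0
top (0.5045, -0.2746) 0.102 u 541.0 636.0 v 188.0 282.0
top (0.5045, -0.2746) 0.142 u 581.0 595.0 v 214.0 228.0
side (0.507, -0.277) 0 u 170.0 247.0 v 365.0 399.0
side (0.507, -0.277) 0.102 u 158.0 240.0 v 188.0 216.0
side (0.507, -0.277) 0.142 u 190.0 202.0 v 123.0 127.0
top (0.507, -0.277) 0 u 551.0 637.0 v 218.0 303.0
top (0.507, -0.277) 0.102 u 546.0 641.0 v 184.0 277.0
top (0.507, -0.277) 0.142 u 587.0 601.0 v 210.0 224.0
side (0.509, -0.279) 0 u 175.0 252.0 v 365.0 399.0
side (0.509, -0.279) 0.102 u 164.0 246.0 v 189.0 217.0
side (0.509, -0.279) 0.142 u 195.0 207.0 v 123.0 127.0
top (0.509, -0.279) 0 u 556.0 641.0 v 214.0 299.0
top (0.509, -0.279) 0.102 u 551.0 646.0 v 179.0 273.0
top (0.509, -0.279) 0.142 u 591.0 605.0 v 205.0 219.0
```

The body outline matches the prediction within about 2 mm and the lean is about 1°. Before lowering I want the lane's centre line precisely, so I'll use strip-edge profiles from the close wrist picture w2.

```bash
python3 - <<'E'
from h import *
p=camera_params("wrist");p=dict(p);p["rvec"]=[-2.52538816,0.13686904,0.04006743];p["tvec"]=[-0.5459333,-0.18406386,0.10039149]
im=cv2.imread("pics/w2.png")
yaw=np.radians(-6.13);ex=np.array([np.cos(yaw),np.sin(yaw)]);ey=np.array([-np.sin(yaw),np.cos(yaw)]);C=np.array([.5284,-.2713])
for v in (175,225):
    print("row",v)
    for a,b in ((204,250),(305,385)):
        print(" ".join(f"{u}:{''.join('%x'%(c//16) for c in im[v,u,::-1])}" for u in range(a,b)))
    for u in range(210,400,10):
        P=onz(p,(u,v),.020)[:2]-C; print(u,(P@ex*1e3).round(1),end="; ")
    print()
E
```

```text
row 175
204:654 205:654 206:654 207:654 208:654 209:654 210:654 211:653 212:654 213:764 214:fff 215:fff 216:fb6 217:fc7 218:fd8 219:fd8 220:fd8 221:fd8 222:fd8 223:fc8 224:fc8 225:fc8 226:fb7 227:fb7 228:fb7 229:fc7 230:fc7 231:fb7 232:ea6 233:c85 234:a64 235:975 236:dc8 237:eea 238:eda 239:eea 240:eea 241:eea 242:ffc 243:fff 244:fff 245:fff 246:fff 247:fff 248:fff 249:ffc
305:aaa 306:aa9 307:dc9 308:feb 309:feb 310:feb 311:eea 312:db8 313:dc8 314:dc9 315:dc9 316:dc9 317:a96 318:754 319:964 320:a75 321:b85 322:c96 323:c85 324:c85 325:c86 326:c85 327:c85 328:c85 329:c85 330:c86 331:c85 332:d86 333:d96 334:d96 335:d95 336:d96 337:fda 338:ffc 339:ffc 340:ffc 341:ffc 342:ffc 343:feb 344:eda 345:eda 346:eda 347:eda 348:eda 349:eda 350:dc9 351:a99 352:889 353:889 354:aab 355:eee 356:fff 357:fff 358:fff 359:fff 360:fff 361:ccd 362:667 363:667 364:777 365:777 366:777 367:667 368:889 369:fff 370:fff 371:fff 372:fff 373:fff 374:fff 375:ffe 376:875 377:443 378:443 379:443 380:443 381:443 382:443 383:443 384:443
210 -50.2; 220 -44.5; 230 -38.8; 240 -33.1; 250 -27.4; 260 -21.7; 270 -16.1; 280 -10
[... 624 characters left out ...]
 322:c95 323:d96 324:d96 325:d96 326:d96 327:d96 328:d96 329:d96 330:d96 331:da7 332:ed9 333:ffc 334:ffb 335:ffc 336:ffc 337:feb 338:eda 339:eda 340:eda 341:eda 342:eda 343:ed9 344:cb9 345:999 346:889 347:aab 348:eef 349:fff 350:fff 351:fff 352:fff 353:fff 354:aab 355:767 356:777 357:777 358:777 359:777 360:ccd 361:fff 362:fff 363:fff 364:fff 365:fff 366:ffe 367:986 368:443 369:544 370:544 371:544 372:544 373:544 374:544 375:544 376:544 377:544 378:444 379:544 380:544 381:444 382:444 383:544 384:444
210 -54.7; 220 -48.4; 230 -42.1; 240 -35.7; 250 -29.5; 260 -23.2; 270 -16.9; 280 -10.6; 290 -4.3; 300 2.0; 310 8.2; 320 14.5; 330 20.8; 340 27.2; 350 33.5; 360 39.8; 370 46.2; 380 52.6; 390 59.0;
```

Strip and rail edges put the lane centre at local x ≈ −12.7. I'll move above the centre of the gap and lower in stages.

```bash
python3 -m pendant '[30,-40.3,0.3,16.6,0,0,0, 30,-40.3,0.3,16.6,0,0,0, 30,-40.3,0.3,16.6,0,0,0, 30,0,0,0,0,0,0]' 40
python3 -m pendant '[30,-20,0,5.8,0,0,0, 30,-17,0,5,0,0,0, 30,-12,0,3.5,0,0,0, 30,0,0,0,0,0,0, 30,0,0,0,0,0,0]' 40
python3 - <<'E'
from h import *
s=get_state();print(s['qpos'].round(3).tolist(),s["ee_pos"].round(4))
from scipy.spatial.transform import Rotation as Ro
R=Ro.from_euler('xyz',s['eef_rot']).as_matrix();print(R.round(3))
g=s["ee_pos"]-.013*R[:,2];print("grip",g.round(4),"foot z",g[2]-.0735)
A=g[:2];zf=g[2]-.0735
out=[]
for n in ("side","top"):
    im=save(n,f"pics/{n}4.png")[:,:,::-1].copy();p=camera_params(n)
    f=proj(p,(*A,zf));t=proj(p,(*A,zf+.142))
    c=(f+t)/2;u0,v0=int(c[0])-48,max(0,int(c[1])-60)
    z=cv2.resize(im[v0:v0+120,u0:u0+98],None,fx=4,fy=4,interpolation=2)
    for q in (f,t): cv2.drawMarker(z,tuple(int(x) for x in ((q-[u0,v0])*4+2)),(255,0,255),0,10,1)
    print(u0,v0);out.append(z)
cv2.imwrite("pics/m4.png",np.hstack(out))
E
```

```text
time_s: 10.65
ee_pos: [0.5287, -0.2641, 0.1516]
eef_rot: [-3.11, -1.289, 0.436]
ft_force: [-0.2, 0.1, -0.2]
finger_gap: 0.041
gripper_force: 41.1
time_s: 11.28
ee_pos: [0.529, -0.2654, 0.1046]
eef_rot: [-3.14, -1.289, 0.462]
ft_force: [0.3, -0.0, -2.1]
finger_gap: 0.0411
gripper_force: 41.1
[-1.182, 0.609, 1.924, 1.347, 1.383, -0.951] [ 0.529  -0.2654  0.1046]
[[ 0.249  0.448  0.859]
 [ 0.124 -0.894  0.43 ]
 [ 0.961 -0.    -0.278]]
grip [ 0.5178 -0.271   0.1082] foot z 0.03474005511152385
216 138
210 157
```

View pics/m4.png

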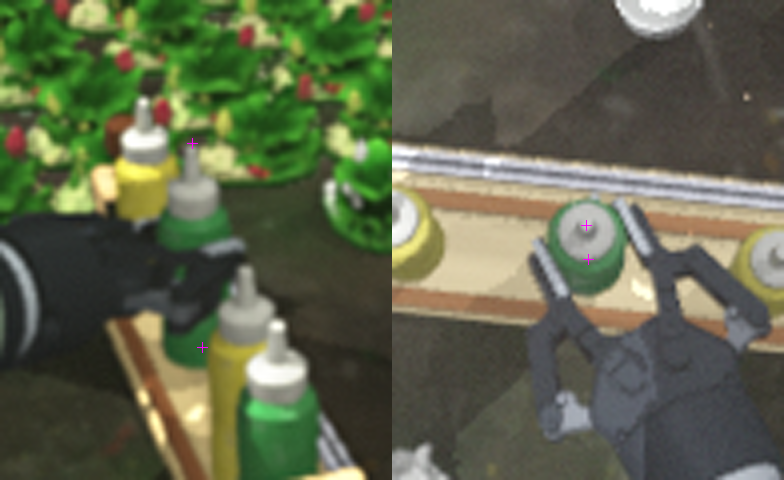

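The top view shows the held bottle (588,240) in the channel, midway between C and B; the side view agrees. I'll creep down watching the force.

```bash
python3 -m pendant '[30,-6,-0.7,1.7,0,0,0, 30,-6,-0.7,1.7,0,0,0, 30,-5,-0.7,1.5,0,0,0, 30,0,0,0,0,0,0, 30,0,0,0,0,0,0]' 40
python3 -m pendant '[30,-1.5,0,0.4,0,0,0, 30,0,0,0,0,0,0]'
python3 -m pendant '[30,-1.5,0,0.4,0,0,0, 30,0,0,0,0,0,0]'
python3 -m pendant '[30,-1,0,0.3,0,0,0, 30,0,0,0,0,0,0]'
```

```text
time_s: 12.0
ee_pos: [0.5275, -0.2627, 0.0856]
eef_rot: [-3.131, -1.288, 0.454]
ft_force: [0.3, -0.0, -2.3]
finger_gap: 0.041
gripper_force: 41.2
time_s: 12.25
ee_pos: [0.5277, -0.2628, 0.0851]
eef_rot: [-3.135, -1.29, 0.457]
ft_force: [-0.6, -0.6, 2.4]
finger_gap: 0.0411
gripper_force: 41.3
time_s: 12.5
ee_pos: [0.5279, -0.2627, 0.0851]
eef_rot: [-3.137, -1.294, 0.46]
ft_force: [-2.7, 1.9, 9.0]
finger_gap: 0.041
gripper_force: 41.7
time_s: 12.75
ee_pos: [0.528, -0.2627, 0.0851]
eef_rot: [-3.138, -1.296, 0.463]
ft_force: [-4.8, 1.0, 12.6]
finger_gap: 0.0412
gripper_force: 41.9
```

Firm floor contact at TCP z ≈ 0.085, so the foot is 77 mm below the grip. Resting on a strip would give 69 mm, so it is on the floor. I'll relieve the pressure, release, and look before withdrawing.

```bash
python3 -m pendant '[30,2.5,0,-0.7,0,0,0, 30,0,0,0,0,0,0, 44,0,0,0,0,0,0, 48,0,0,0,0,0,0, 56,0,0,0,0,0,0, 62,0,0,0,0,0,0, 62,0,0,0,0,0,0]'
python3 -m pendant '[62,0,0,-15,0,0,0, 62,0,0,-30,0,0,0, 62,0,0,-45,0,0,0, 62,0,0,-45,0,0,0, 62,0,0,0,0,0,0]'
python3 - <<'E'
from h import *
s=get_state();print(s['qpos'].round(3).tolist(),s["ee_pos"].round(4),s["eef_rot"].round(3))
out=[]
for n,u0,v0 in (("side",216,138),("top",210,157)):
    im=save(n,f"pics/{n}5.png")[:,:,::-1]
    u0-=(n=="top")*45
    out.append(cv2.resize(im[v0:v0+120,u0:u0+(98 if n=="side" else 180)],None,fx=2.8,fy=2.8,interpolation=2))
cv2.imwrite("pics/m5.png",np.hstack(out))
E
```

```text
time_s: 13.62
ee_pos: [0.5275, -0.2628, 0.0841]
eef_rot: [-3.132, -1.288, 0.455]
ft_force: [0.7, -0.6, 0.1]
finger_gap: 0.0619
gripper_force: 0.0
time_s: 14.25
ee_pos: [0.4096, -0.3247, 0.1229]
eef_rot: [3.138, -1.287, 0.462]
ft_force: [0.5, -0.3, 0.1]
finger_gap: 0.0621
gripper_force: 0.0
[-1.461, 0.567, 1.926, 1.126, 1.545, -0.968] [ 0.4096 -0.3247  0.1229] [ 3.138 -1.287  0.462]
```

View pics/m5.png

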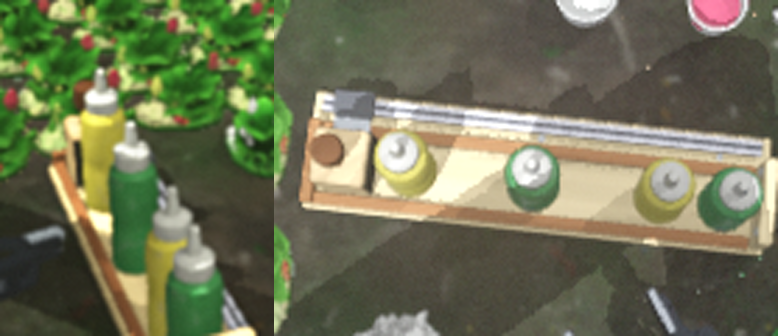

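The bottle stands upright mid-gap between B and C. Next I raise the tool, turn it back to the 16° tilted-down attitude, and go to the knob.

```bash
python3 -m pendant '[50,57,0,-17,0,0,0, 50,57,0,-17,0,0,0, 50,57,0,-17,0,0,0, 50,57,0,-17,0,0,0, 50,0,0,0,0.12,0,-0.035, 50,0,0,0,0.12,0,-0.035, 50,0,0,0,0.12,0,-0.035, 50,0,0,0,0.12,0,-0.035, 50,0,0,0,0.12,0,-0.035, 50,0,0,0,0.12,0,-0.035, 50,0,0,0,0.12,0,-0.035, 50,0,0,0,0.12,0,-0.035]' 30
python3 -m pendant '[50,0,0,0,0,-0.13,0, 50,0,0,0,0,-0.13,0, 50,0,0,0,0,-0.13,0, 50,0,0,0,0,-0.13,0, 50,0,0,0,0,-0.13,0, 50,0,0,0,0,-0.13,0, 50,0,0,0,0,-0.13,0, 50,0,0,0,0,-0.13,0, 50,0,0,0,0,-0.13,0, 50,0,0,0,0,-0.13,0, 50,0,0,0,0,-0.13,0, 50,0,0,0,0,-0.14,0]'
python3 - <<'E'
from h import *
from scipy.spatial.transform import Rotation as Ro
s=get_state();R=Ro.from_euler('xyz',s['eef_rot']).as_matrix()
print(s['qpos'].round(3).tolist(),s["ee_pos"].round(4),R.round(3).tolist())
yaw=np.radians(-6.13);ex=np.array([np.cos(yaw),np.sin(yaw),0]);ey=np.array([-np.sin(yaw),np.cos(yaw),0]);z=-.276*ey-[0,0,.961];x=np.cross(ex,z)
print("rotvec",Ro.from_matrix(R.T@np.column_stack([x,ex,z])).as_rotvec().round(3))
print("shift mm",(R.T@(np.array([.5326,-.1132,.26])-s["ee_pos"])*1e3).round(1))
E
```

```text
time_s: 15.85
ee_pos: [0.4107, -0.3212, 0.3588]
eef_rot: [-3.136, -1.293, 1.464]
ft_force: [-0.2, -0.6, -0.3]
finger_gap: 0.05
gripper_force: 0.0
time_s: 17.35
ee_pos: [0.4105, -0.3209, 0.359]
eef_rot: [-3.141, 0.283, 1.466]
ft_force: [-0.2, 0.2, -0.5]
finger_gap: 0.05
gripper_force: 0.0
[-0.687, -0.067, 1.598, -0.237, 1.456, -0.573] [ 0.4105 -0.3209  0.359 ] [[0.1, 0.995, -0.03], [0.955, -0.105, -0.278], [-0.279, -0.001, -0.96]]
rotvec [-0.     0.003  0.002]
shift mm [238.2  99.8  33.8]
```

```bash
python3 -m pendant '[50,48,20,6.8,0,0,0, 50,48,20,6.8,0,0,0, 50,48,20,6.8,0,0,0, 50,48,20,6.8,0,0,0, 50,46,20,6.6,0,0,0, 50,0,0,0,0,0,0, 50,0,0,0,0,0,0]'
python3 - <<'E'
from h import *
yaw=np.radians(-6.13);ex=np.array([np.cos(yaw),np.sin(yaw)]);ey=np.array([-np.sin(yaw),np.cos(yaw)]);C=np.array([.5284,-.2713])
s=get_state();print(s["ee_pos"].round(4))
T=camera_params("top");W=camera_params("wrist");im=save("wrist","pics/w6.png")
def blob(a,box):
    u0,v0,u1,v1=box;h=cv2.cvtColor(a,cv2.COLOR_BGR2HSV)[v0:v1,u0:u1].astype(int)
    m=((h[:,:,0]<14)&(h[:,:,1]>90)&(h[:,:,2]<150)&(h[:,:,2]>50)).astype(np.uint8)
    n,l,st,c=cv2.connectedComponentsWithStats(m);return [(st[i].tolist(),(c[i]+[u0,v0]).round(1).tolist()) for i in range(1,n) if st[i][4]>25]
for f in ("top0","top5"):
    for st,c in blob(cv2.imread(f"pics/{f}.png"),(172,195,205,235)):
        P=onz(T,c,.113)[:2];print(f,st,c,P.round(4),(P-C)@ex,(P-C)@ey)
for st,c in blob(im[:,:,::-1].copy(),(150,0,420,420)):
    P=onz(W,c,.108)[:2];print("w",st,c,P.round(4),(P-C)@ex,(P-C)@ey)
print(proj(W,(.5332,-.108,.114)),look_for("wrist","follower_knob"))
E
```

```text
time_s: 18.23
ee_pos: [0.5326, -0.114, 0.2608]
eef_rot: [-3.139, 0.28, 1.466]
ft_force: [-1.4, -0.5, -0.3]
finger_gap: 0.0498
gripper_force: 0.0
[ 0.5326 -0.114   0.2608]
top0 [7, 10, 11, 11, 60] [183.8, 208.7] [ 0.536  -0.1109] -0.009535315940151166 0.16027140350869565
w [62, 9, 7, 8, 30] [214.5, 12.6] [ 0.4954 -0.0084] -0.0608680846707912 0.25782998467013446
w [55, 19, 15, 9, 45] [212.1, 22.9] [ 0.4924 -0.0147] -0.06320850741320141 0.25126763120220147
w [120, 114, 30, 40, 849] [284.3, 134.9] [ 0.5341 -0.1043] -0.012140469627863217 0.1666276415361025
w [86, 228, 13, 12, 42] [242.3, 234.0] [ 0.481  -0.2054] -0.05419076215842219 0.06047428721257317
[283.6497402  142.04035742] [{'uv': [291.6, 117.7], 'conf': 0.79}, {'uv': [301.3, 142.8], 'conf': 0.29}]
```

The wrist camera's knob disc centre (284.5,140) agrees with the triangulated knob within 2 mm. I'll descend around it and grip lightly.

```bash
python3 -m pendant '[50,14,0,46,0,0,0, 50,14,0,46,0,0,0, 50,13,0,44,0,0,0, 50,6,0,20,0,0,0, 50,3,0,10,0,0,0, 50,0,0,0,0,0,0]' 30
python3 -m pendant '[15,0,0,0,0,0,0, 15,0,0,0,0,0,0, 15,0,0,0,0,0,0, 15,0,0,0,0,0,0, 15,0,0,0,0,0,0, 15,0,0,0,0,0,0]' 30
```

```text
time_s: 19.08
ee_pos: [0.5333, -0.1133, 0.0884]
eef_rot: [3.141, 0.28, 1.463]
ft_force: [0.5, 0.3, 0.3]
finger_gap: 0.0502
gripper_force: 0.0
time_s: 19.82
ee_pos: [0.5332, -0.113, 0.09]
eef_rot: [-3.141, 0.281, 1.463]
ft_force: [-3.8, 0.8, 4.7]
finger_gap: 0.0246
gripper_force: 29.7
```

Gripped (24.6 mm gap, 30 N). I'll slide at 32 mm/s along the lane, checking force and lateral drift.

```bash
python3 -m pendant '[15,-3.84,0,1.11,0,0,0, 15,-3.84,0,1.11,0,0,0, 15,-3.84,0,1.11,0,0,0, 15,-3.84,0,1.11,0,0,0, 15,-3.84,0,1.11,0,0,0, 15,-3.84,0,1.11,0,0,0, 15,-3.84,0,1.11,0,0,0, 15,-3.84,0,1.11,0,0,0, 15,-3.84,0,1.11,0,0,0, 15,-3.84,0,1.11,0,0,0, 15,-3.84,0,1.11,0,0,0, 15,-3.84,0,1.11,0,0,0]'
```

```text
time_s: 21.32
ee_pos: [0.528, -0.16, 0.09]
eef_rot: [-3.141, 0.28, 1.463]
ft_force: [-4.0, 3.2, 7.1]
finger_gap: 0.0246
gripper_force: 29.9
```

```bash
python3 - <<'E'
from h import *
S=camera_params("side");T=camera_params("top")
for n in ("side","top"):
    save(n,f"pics/{n}7.png")
    for t in ("bottle_a","bottle_fallen","follower_knob"):
        print(n,t,[(np.round(r["uv"]).tolist(),round(r["conf"],2)) for r in look_for(n,t)][:6])
E
```

```text
side bottle_a [([282.0, 244.0], 0.68), ([275.0, 226.0], 0.61), ([255.0, 190.0], 0.58)]
side bottle_fallen [([262.0, 211.0], 0.83)]
side follower_knob [([245.0, 197.0], 0.59)]
top bottle_a [([227.0, 219.0], 0.95), ([303.0, 225.0], 0.87)]
top bottle_fallen [([259.0, 219.0], 0.88), ([306.0, 225.0], 0.74)]
top follower_knob [([212.0, 208.0], 0.79)]
```

All four bottles are still standing (side view: 255,190 / 262,211 / 275,226 / 282,244). Continuing.

```bash
python3 -m pendant '[15,-3.84,0,1.11,0,0,0, 15,-3.84,0,1.11,0,0,0, 15,-3.84,0,1.11,0,0,0, 15,-3.84,0,1.11,0,0,0, 15,-3.84,0,1.11,0,0,0, 15,-3.84,0,1.11,0,0,0, 15,-3.84,0,1.11,0,0,0, 15,-3.84,0,1.11,0,0,0, 15,-3.84,0,1.11,0,0,0, 15,-3.84,0,1.11,0,0,0, 15,-3.84,0,1.11,0,0,0, 15,-3.84,0,1.11,0,0,0]'
python3 - <<'E'
from h import *
for n in ("side","top"):
    im=save(n,f"pics/{n}8.png")
    for t in ("bottle_a","bottle_fallen"):
        print(n,t,[(np.round(r["uv"]).tolist(),round(r["conf"],2)) for r in look_for(n,t)][:6])
E
```

```text
time_s: 23.22
ee_pos: [0.5228, -0.2075, 0.09]
eef_rot: [-3.141, 0.28, 1.463]
ft_force: [-4.6, 4.3, 8.1]
finger_gap: 0.0251
gripper_force: 30.0
side bottle_a [([257.0, 199.0], 0.75), ([273.0, 227.0], 0.68), ([282.0, 242.0], 0.67), ([330.0, 220.0], 0.56)]
side bottle_fallen [([264.0, 213.0], 0.58)]
top bottle_a [([251.0, 222.0], 0.94), ([304.0, 225.0], 0.72), ([324.0, 228.0], 0.7), ([324.0, 157.0], 0.45)]
top bottle_fallen [([269.0, 220.0], 0.6)]
```

```bash
python3 -m pendant '[15,-3.84,0,1.11,0,0,0, 15,-3.84,0,1.11,0,0,0, 15,-3.84,0,1.11,0,0,0, 15,-3.84,0,1.11,0,0,0, 15,-3.84,0,1.11,0,0,0, 15,-3.84,0,1.11,0,0,0]'
python3 -m pendant '[15,-2.88,0,0.83,0,0,0, 15,-2.88,0,0.83,0,0,0, 15,-2.88,0,0.83,0,0,0, 15,-2.88,0,0.83,0,0,0, 15,0,0,0,0,0,0]'
python3 - <<'E'
from h import *
for n in ("side","top"):
    im=save(n,f"pics/{n}9.png")
    for t in ("bottle_a","bottle_fallen"):
        print(n,t,[(np.round(r["uv"]).tolist(),round(r["conf"],2)) for r in look_for(n,t)][:6])
E
```

```text
time_s: 24.28
ee_pos: [0.5202, -0.2314, 0.09]
eef_rot: [-3.141, 0.28, 1.463]
ft_force: [-6.1, 4.8, 8.2]
finger_gap: 0.0248
gripper_force: 30.1
time_s: 24.9
ee_pos: [0.5188, -0.2437, 0.09]
eef_rot: [-3.141, 0.281, 1.463]
ft_force: [-5.4, 2.7, 7.0]
finger_gap: 0.0245
gripper_force: 30.0
side bottle_a [([280.0, 241.0], 0.79), ([262.0, 204.0], 0.61), ([276.0, 229.0], 0.58)]
side bottle_fallen [([269.0, 215.0], 0.64)]
top bottle_a [([308.0, 227.0], 0.81), ([265.0, 222.0], 0.76), ([199.0, 140.0], 0.64), ([322.0, 227.0], 0.57)]
top bottle_fallen [([285.0, 223.0], 0.93), ([295.0, 214.0], 0.56)]
```

About 131 mm of the expected ~153 mm is done. Creeping now, watching the y force.

```bash
python3 -m pendant '[15,-1.92,0,0.55,0,0,0, 15,-1.92,0,0.55,0,0,0, 15,-1.92,0,0.55,0,0,0, 15,-1.92,0,0.55,0,0,0, 15,-1.92,0,0.55,0,0,0, 15,-1.92,0,0.55,0,0,0]'
python3 -m pendant '[15,-0.96,0,0.28,0,0,0, 15,-0.96,0,0.28,0,0,0, 15,-0.96,0,0.28,0,0,0]'
```

```text
time_s: 25.95
ee_pos: [0.5176, -0.2549, 0.09]
eef_rot: [-3.141, 0.28, 1.463]
ft_force: [-4.1, 4.7, 8.3]
finger_gap: 0.0247
gripper_force: 30.1
time_s: 26.32
ee_pos: [0.5173, -0.2577, 0.09]
eef_rot: [-3.14, 0.279, 1.463]
ft_force: [-5.2, 6.5, 9.0]
finger_gap: 0.0245
gripper_force: 30.2
```

```bash
for i in 1; do python3 -m pendant '[15,-0.96,0,0.28,0,0,0, 15,-0.96,0,0.28,0,0,0]'; done
python3 -m pendant '[15,-0.96,0,0.28,0,0,0, 15,-0.96,0,0.28,0,0,0]'
```

```text
time_s: 26.58
ee_pos: [0.5172, -0.2582, 0.09]
eef_rot: [-3.141, 0.277, 1.463]
ft_force: [-4.9, 13.5, 12.3]
finger_gap: 0.0243
gripper_force: 30.6
time_s: 26.82
ee_pos: [0.5172, -0.2584, 0.0899]
eef_rot: [-3.141, 0.274, 1.462]
ft_force: [-3.9, 20.4, 17.0]
finger_gap: 0.0249
gripper_force: 31.0
```

Hard stop: the knob holds at y = −0.258 while force rises to 20 N. I'll relieve that and check the bottle spacing before release.

```bash
python3 -m pendant '[15,1.92,0,-0.55,0,0,0, 15,0,0,0,0,0,0]'
python3 - <<'E'
from h import *
S=camera_params("side");T=camera_params("top")
R={}
for n in ("side","top"):
    im=save(n,f"pics/{n}10.png"); P=camera_params(n)
    R[n]={t:[(np.round(r["uv"],1).tolist(),round(r["conf"],2)) for r in look_for(n,t)][:6] for t in ("bottle_a","bottle_fallen")}
    print(n,R[n])
# expected snug centres, knob 195 mm from stop
yaw=np.radians(-6.15);ey=np.array([-np.sin(yaw),np.cos(yaw)]);s=get_state();print(s["ee_pos"].round(4),s["ft_force"].round(1))
k=s["ee_pos"][:2]+.0052*ey
for nm,d in (("c",48),("f",90),("b",132),("a",174)):
    X=k-ey*d/1e3;print(nm,X.round(4),"mid side",proj(S,(*X,.075)).round(1),"top",proj(T,(*X,.09)).round(1),"tip side",proj(S,(*X,.154)).round(1),"tip top",proj(T,(*X,.154)).round(1))
a=cv2.imread("pics/side10.png",0);print("side tips")
E
```

```text
time_s: 27.08
ee_pos: [0.5172, -0.2582, 0.09]
eef_rot: [-3.141, 0.277, 1.463]
ft_force: [-6.2, 11.4, 11.3]
finger_gap: 0.0245
gripper_force: 30.5
side {'bottle_a': [([262.4, 205.1], 0.73), ([275.3, 229.7], 0.71), ([285.4, 242.3], 0.61)], 'bottle_fallen': [([268.5, 221.7], 0.57)]}
top {'bottle_a': [([325.2, 228.5], 0.68), ([309.5, 225.9], 0.63)], 'bottle_fallen': [([290.8, 225.3], 0.64)]}
[ 0.5172 -0.2582  0.09  ] [-5.3 11.1 11.2]
c [ 0.5126 -0.3007] mid side [268.3 217.5] top [272.  220.5] tip side [267.2 188.4] tip top [272.6 216.7]
f [ 0.5081 -0.3425] mid side [273.8 227.5] top [291.1 222.5] tip side [272.9 197.7] tip top [292.7 218.8]
b [ 0.5036 -0.3843] mid side [279.8 238.3] top [310.1 224.4] tip side [279.2 207.8] tip top [312.9 220.9]
a [ 0.4991 -0.426 ] mid side [286.3 250. ] top [329.2 226.4] tip side [286.  218.8] tip top [333.  222.9]
side tips
```

```bash
python3 - <<'E'
from h import *
T=camera_params("top");S=camera_params("side");W=dict(camera_params("wrist"));W["rvec"]=[-2.8056,.1562,.0273];W["tvec"]=[-.5542,-.284,.3736]
yaw=np.radians(-6.13);ex=np.array([np.cos(yaw),np.sin(yaw)]);ey=np.array([-np.sin(yaw),np.cos(yaw)]);C=np.array([.5284,-.2713])
loc=lambda P:(np.round([(P[:2]-C)@ex*1e3+12.7,(P[:2]-C)@ey*1e3],1)) 
a=cv2.imread("pics/top0.png");b=cv2.imread("pics/w1.png");c=cv2.imread("pics/top10.png")
hx=lambda p:''.join('%x'%(x//16) for x in p[::-1])
for nm,im in (("top0",a),("top10",c)):
  for v in (217,230,239):
    print(nm,v," ".join(f"{u}:{hx(im[v,u])}" for u in range(318,348)))
for u in (255,294): print("w1",u," ".join(f"{v}:{hx(b[v,u])}" for v in range(266,308)))
for u in (335,337,339,341,343,345): print(u,loc(onz(T,(u,230),.074)),loc(onz(T,(u,230),.012)))
for v in (285,289,293,297,301): print(v,loc(onz(W,(255,v),.074)),loc(onz(W,(294,v),.074)),loc(onz(W,(255,v),.012)))
E
```

```text
top0 217 318:da7 319:da7 320:da7 321:da7 322:b86 323:a75 324:975 325:775 326:574 327:575 328:475 329:686 330:798 331:798 332:898 333:886 334:985 335:a75 336:a75 337:986 338:887 339:887 340:ba8 341:ffc 342:ffd 343:ffd 344:fec 345:876 346:443 347:443
top0 230 318:474 319:474 320:475 321:585 322:596 323:6a7 324:6b7 325:7a7 326:9a9 327:cdc 328:eee 329:eee 330:eee 331:eee 332:eee 333:eee 334:ded 335:bcb 336:7b8 337:6a7 338:585 339:fec 340:ffd 341:ffc 342:ffc 343:fec 344:886 345:443 346:443 347:443
top0 239 318:ba7 319:ba7 320:ba7 321:a97 322:886 323:676 324:776 325:575 326:676 327:786 328:aa8 329:aa8 330:edb 331:edb 332:edb 333:edb 334:edb 335:ba8 336:998 337:aaa 338:fec 339:ffd 340:ffd 341:ffc 342:fec 343:886 344:544 345:444 346:554 347:443
top10 217 318:cb8 319:b96 320:a86 321:a86 322:b86 323:b86 324:b86 325:a85 326:a86 327:875 328:685 329:585 330:686 331:797 332:797 333:797 334:786 335:a86 336:a86 337:986 338:987 339:888 340:bb9 341:dca 342:dca 343:ffd 344:fec 345:986 346:443 347:444
top10 230 318:cb6 319:895 320:575 321:585 322:585 323:596 324:6b7 325:7b8 326:7b8 327:9a9 328:ccb 329:e
[... 856 characters left out ...]
b8 280:cb8 281:cb8 282:cb8 283:cb8 284:cb8 285:cb8 286:cb8 287:cb8 288:ba9 289:aaa 290:bbc 291:ccb 292:cb9 293:cb8 294:cb8 295:eda 296:feb 297:fff 298:fff 299:fff 300:fff 301:fff 302:ffd 303:aa6 304:674 305:675 306:675 307:675
335 [  -4.6 -172.4] [   2.8 -180.2]
337 [  -4.1 -176.8] [   3.3 -184.8]
339 [  -3.6 -181.3] [   3.8 -189.5]
341 [  -3.2 -185.7] [   4.3 -194.2]
343 [  -2.7 -190.2] [   4.8 -198.8]
345 [  -2.3 -194.6] [   5.2 -203.5]
285 [ -24.4 -164.2] [  24.5 -164.4] [ -30.6 -202.4]
289 [ -24.6 -170. ] [  24.5 -170.2] [ -30.8 -209.2]
293 [ -24.8 -175.9] [  24.6 -176.1] [ -31. -216.]
297 [ -25.  -181.9] [  24.6 -182. ] [ -31.3 -223. ]
301 [ -25.2 -187.9] [  24.6 -188. ] [ -31.5 -230. ]
```

The stop face lies at −179.5 mm (two views agree within 2 mm). The chain of four 42 mm bottles from the knob puts A's far side at −178 mm, so the row is closed up. I'll ease off and release.

```bash
python3 -m pendant '[15,1.3,0,-0.4,0,0,0, 15,0,0,0,0,0,0]'
python3 -m pendant '[30,0,0,0,0,0,0, 40,0,0,0,0,0,0, 50,0,0,0,0,0,0, 50,0,0,0,0,0,0, 50,0,0,0,0,0,0]'
python3 -c "
from h import *
s=get_state();print(s['ee_pos'],s['ft_force'].round(1))"
```

```text
time_s: 27.62
ee_pos: [0.5172, -0.2581, 0.09]
eef_rot: [-3.141, 0.279, 1.463]
ft_force: [-5.2, 6.4, 9.9]
finger_gap: 0.0244
gripper_force: 30.2
time_s: 28.25
ee_pos: [0.5175, -0.2594, 0.0878]
eef_rot: [-3.141, 0.28, 1.464]
ft_force: [0.1, 0.1, -0.4]
finger_gap: 0.0496
gripper_force: 0.0
[ 0.51754895 -0.25935388  0.08783026] [ 0.1  0.1 -0.4]
```

```bash
python3 -m pendant '[50,-5.5,0,-19.2,0,0,0, 50,-11,0,-38.4,0,0,0, 50,-13.8,0,-48,0,0,0, 50,-13.8,0,-48,0,0,0, 50,-13.8,0,-48,0,0,0, 50,50,0,0,0,0,0, 50,50,0,0,0,0,0, 50,50,0,0,0,0,0, 50,50,0,0,0,0,0, 50,0,0,0,0,0,0]'
python3 - <<'E'
from h import *
T=camera_params("top");S=camera_params("side")
yaw=np.radians(-6.13);ex=np.array([np.cos(yaw),np.sin(yaw)]);ey=np.array([-np.sin(yaw),np.cos(yaw)]);C=np.array([.5284,-.2713])
for n in ("side","top"):
    im=save(n,f"pics/{n}11.png")
    for t in ("bottle_a","bottle_fallen","follower_knob","lotus_raw","pot_green"):
        print(n,t,[(np.round(r["uv"],1).tolist(),round(r["conf"],2)) for r in look_for(n,t)][:6])
im=cv2.imread("pics/top11.png")
# caps: bright, unsaturated blobs along the lane
h=cv2.cvtColor(im,cv2.COLOR_BGR2HSV).astype(int)
m=((h[:,:,1]<35)&(h[:,:,2]>150)).astype(np.uint8);m[:205]=0;m[242:]=0;m[:,:175]=0;m[:,340:]=0
m=cv2.erode(m,np.ones((2,2),np.uint8))
k,l,st,c=cv2.connectedComponentsWithStats(m)
for i in range(1,k):
    if st[i][4]>20:
        P=onz(T,c[i],.125)[:2]-C;print(st[i].tolist(),c[i].round(1),"x %.1f y %.1f"%(P@ex*1e3+12.7,P@ey*1e3))
E
```

```text
time_s: 29.5
ee_pos: [0.5374, -0.065, 0.2407]
eef_rot: [-3.138, 0.279, 1.47]
ft_force: [0.7, -0.3, 0.1]
finger_gap: 0.0502
gripper_force: 0.0
side bottle_a [([282.2, 243.1], 0.74), ([264.8, 208.2], 0.73), ([277.9, 227.7], 0.67), ([304.4, 186.7], 0.55)]
side bottle_fallen [([306.9, 188.9], 0.66), ([269.0, 220.6], 0.6)]
side follower_knob [([258.9, 213.1], 0.66), ([277.6, 228.7], 0.18)]
side lotus_raw [([195.0, 220.1], 0.85), ([283.9, 244.9], 0.43)]
side pot_green [([241.2, 304.5], 0.75), ([262.7, 207.4], 0.5)]
top bottle_a [([325.7, 229.7], 0.79), ([310.5, 226.5], 0.73), ([272.7, 225.0], 0.67)]
top bottle_fallen [([291.5, 224.1], 0.63), ([272.5, 223.1], 0.43)]
top follower_knob [([253.2, 217.2], 0.94)]
top lotus_raw [([203.2, 287.6], 0.65), ([355.7, 280.4], 0.5)]
top pot_green [([355.9, 280.9], 0.61)]
[250, 206, 12, 4, 37] [255.4 207.8] x 19.3 y 7.2
[281, 206, 58, 7, 68] [309.9 208.6] x 29.6 y -108.6
[313, 206, 26, 3, 27] [325.4 206.9] x 36.6 y -141.4
[268, 213, 12, 12, 119] [273.5 218.5] x 0.4 y -33.4
[287, 215, 13, 14, 131] [292.9 221.5] x -1.9 y -75.2
[307, 217, 13, 13, 125] [313.1 222.6] x 0.3 y -118.2
[327, 219, 13, 13, 137] [332.7 225.1] x -0.7 y -160.2
```

Cap spacing is 41.8, 43.0 and 42.0 mm with A at the stop, so the row is snug. As a last check, I'll confirm the bystanders didn't move and that the follower touches C.

```bash
python3 - <<'E'
from h import *
a=cv2.imread("pics/top0.png",0);b=cv2.imread("pics/top11.png",0)
for n,(u0,v0,u1,v1) in dict(pot_green=(337,268,372,300),lotus_raw=(183,265,228,308),lotus_half=(178,120,224,158),pot_white=(263,138,291,168),pot_pink=(312,145,336,169)).items():
    r=cv2.matchTemplate(b[v0-8:v1+8,u0-8:u1+8],a[v0:v1,u0:u1],5);_,m,_,l=cv2.minMaxLoc(r);print(n,round(m,3),l[0]-8,l[1]-8)
T=camera_params("top");im=cv2.imread("pics/top11.png");h=cv2.cvtColor(im,cv2.COLOR_BGR2HSV).astype(int)
m=((h[:,:,0]<14)&(h[:,:,1]>90)&(h[:,:,2]<150)&(h[:,:,2]>50)).astype(np.uint8)
w=m[205:228,240:268];k,l,st,c=cv2.connectedComponentsWithStats(w)
yaw=np.radians(-6.13);ey=np.array([-np.sin(yaw),np.cos(yaw)]);C=np.array([.5284,-.2713])
for i in range(1,k):
    if st[i][4]>25: P=onz(T,c[i]+[240,205],.113)[:2]-C;print(st[i],c[i]+[240,205],"knob y",P@ey*1e3)
E
```

```text
pot_green 0.997 0 0
lotus_raw 0.93 0 0
lotus_half 0.931 0 0
pot_white 1.0 0 0
pot_pink 0.999 0 0
```

```bash
python3 -c "
from station import *
print(job_done())"
```

```text
the job is handed in; nothing more can be done
None
```

The fallen bottle is upright in its own place between B and C, the row is closed up snug against the end stop, the follower is released, and the job is handed in at about 30 s; the bystanders did not move, but follower-to-C contact was confirmed only by the push force, not by a final picture.

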